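# Draw the flush bolt and open both doors of the bench locker

## Robot

A 7-joint arm with a two-finger parallel gripper is mounted at the origin on the work surface. World frame = base frame: x ahead of the robot, y to its left, z up, the work surface at z = 0. Lengths are in m, angles in rad, forces in N, time in s.
With the tool pointing down it reaches from about 0.425 to 0.875 m from the base axis. Payload 4.7 kg.
Tool frame: the origin (TCP) lies where the fingers leave the gripper's body, on its centre line; the fingertips stand r.tip_reach ahead of it and the grasp point (between the pads) lies 51 mm ahead of it (r.tip_reach is the distance from the TCP to the fingertips, in m); z points along the fingers, y is the direction in which the jaws open and shut (so a half turn about z gives the same grasp; the last joint's range is limited). The gripper opens to 87 mm and grips with 3 to 60 N. Pads are 19 mm wide; open, the fingers measure 117 mm over their backs; the gripper's body (75 mm by 190 mm) begins 51 mm behind the grasp point.
Start: joints at [1.115, 0.321, -0.07, 1.45, 0.023, 1.371, -0.057], TCP at [0.294, -0.58, 0.292] pointing down, gripper open.
Joint ranges: [-2.86, 2.86], [-0.3, 2.09], [-1.38, 1.24], [0.06, 2.45], [-1.56, 4.7], [0.09, 2.05], [-2.69, 2.69]. Speed limits (rad/s): [2.57, 2.57, 3.14, 3.14, 3.14, 3.14, 3.14].

## Interface

Orientations are given as a rotation vector (axis times angle).
In Python, from bench import r gives the robot as it stands. The module is installed in compiled form; this text tells all that it offers. Calls block until the motion is done:
- r.move_ptp(position, orientation): joint-space move of the TCP to a pose.
- r.movel(position, v=0.15, rotation=None, guard=None): straight line of the TCP; rotation=None keeps the orientation; v is the mean speed in m/s. With guard (N) it stops when the force on the tool has changed by that much, and returns True; else False.
- r.move_joints(angles): joint-space move.
- r.gripper_open() and r.close_gripper(f_grip=None): open the fingers fully, or close them until they stop; f_grip is the grip in N (None keeps the last).
- r.hold(seconds).
- r.ik(position, orientation): joint angles nearest the present ones, or None.
- r.sense(): the state.
- r.get_image(name): name is "scene" or "top" or "wrist"; returns a dict with "pixels" (400x640x3 uint8, blue, green, red), "z_map" (400x640 float32, m along the optical axis (not along the pixel's ray), 0 where there is no reading), "K" (3x3 intrinsics, pixels), "rvec" (rotation vector, rad) and "tvec" (3), from world to camera coordinates, as OpenCV has them. Camera axes: x right, y down, z forward; pixel columns grow to the right and rows downward; lengths in m; the calibration is good to about 2 mm. A picture is of the moment at which its call begins.
A pose or a line that the arm cannot do raises r.IKError and nothing moves.
- r.close_job(): hands the job in, once; it reports no verdict.
The state is a dict: "clock": time; "q": joint angles; "dq": joint speeds; "effort": joint torques, N m; "eef_pos": TCP position; "orientation": TCP orientation; "ft_force": force on the tool from outside, world axes, zero at the start; "ft_torque": the same for the moment, N m; "finger_gap": opening from 0.0 (shut) to 1.0 (fully open).
Only numpy, scipy, OpenCV 4.12 (cv2) and the standard library are available. Lean on these libraries where they do the work, as an engineer would, in place of code of your own. Each camera call takes 0.05 s, during which the arm holds its last target.

## Task

Open both doors of the grey bench locker wide, square to its front or a little further. The left door overlaps the right one and swings freely; the right door is held by a flush bolt, whose knob stands on its top edge: before opening that door, pull the bolt all the way up, and leave it up. Do not disturb the things lying on the bench and on top of the locker.

Things in the scene. Friction and masses are not known exactly. Their poses are not given: they have to be found in the camera images.
- locker: Grey steel two-door locker fixed on the bench, 400 mm wide (y), 140 deep (x) without doors, 250 high. Origin: centre of its underside; x to its back, y to its left, z up; the doors face -x. Each door is 200 mm wide, 22 thick, 45 to 245 mm above the bench, its face and hinge axis at x = -92, hinges at y = +200 and -200. The left door's cover strip laps 16 mm over the right door.
- active_handle (a point): Left door's pull: upright round steel bar, 12 mm thick, axis 40 mm in front of the door's face, 100 mm along the face from the hinge. This point: on the bar's axis, 35 mm under the door's top (z = 210 mm), the bar's free end is 26 mm above this point and nothing joins it until the upper bracket (12 mm round arm to the face), axis 30 mm below this point; lower bracket 75 mm below. To be pinched from above.
- active_hinge (a point): Point on the left door's upright hinge axis, level with the handle point.
- active (a joint): Left (active) door, rad: 0 shut, 1.57 square to the front, stop at 1.9. Opens towards the robot, clockwise seen from above. No latch; starts shut or up to 0.05 ajar, light friction (0.12 N m), stays where left.
- passive_handle (a point): Right door's pull: same upright bar as on the left door: same heights and same distances from face and hinge.
- passive_hinge (a point): Point on the right door's upright hinge axis, level with the handle point.
- passive (a joint): Right (passive) door, rad: 0 shut, 1.57 square to the front, stop at 1.9. Opens towards the robot, counter-clockwise seen from above; same friction. Held shut while the bolt stands in the sill; if pulled before the left door it pushes that one along.
- bolt_knob (a point): Steel knob on top of the flush bolt that runs down through the right door, 30 mm from the meeting line, in mid-thickness, into a hole in the sill. Upright cylinder, 17 mm diameter, 24 mm high; this point is its centre, 20 mm above the door's top when the bolt is down (underside 8 mm above the door). Can be pinched from above in any direction.
- bolt (a joint): Rise of the flush bolt in m: 0 fully down (20 mm deep in the sill), 0.035 fully up at its stop, clear of the sill from 0.020. Friction about 4 N holds it wherever it is left.
- jar: Bystander on the locker's roof: glass jar with lid, 64 mm diameter, 75 mm high; origin under its centre.
- tin: Bystander on the locker's roof: plain metal can, 56 mm diameter, 60 mm high; origin under its centre.
- wrench: Bystander on the bench in front: open wrench 170 mm long, lying flat, low enough for the doors to pass over.
- collar: Bystander on the bench in front: steel collar, 60 mm diameter, 22 mm high; the doors pass over it.
- mug: Bystander far left: white mug, 80 mm diameter, 90 mm high.
- hammer: Bystander on the right: hammer lying flat.
- carton: Bystander far right: cardboard box 90 x 70 x 60 mm.

How it is judged:
On the way:
1. the flush bolt is drawn up (at least 28 of its 35 mm) while the right door is still shut (value of joint bolt above 0.028 m and value of joint passive below 0.1 rad), for 0.1 s.
At the end, for the whole second after the job is handed in: Both doors stand open at 1.4 rad (80 degrees) or more and are at rest, the bolt is still up by at least 25 mm (value of joint active between 1.4 and 1.95 rad and value of joint passive between 1.4 and 1.95 rad and value of joint bolt above 0.025 m and velocity of joint active between -0.05 and 0.05 rad/s and velocity of joint passive between -0.05 and 0.05 rad/s); the robot touches nothing.
It fails at once if a thing on top of the locker is moved by more than 30 mm (distance of any of jar, tin from where it was at the start of the episode above 0.03 m).
It fails at once if a thing on the bench is moved by more than 30 mm (distance of any of wrench, collar, mug, hammer, carton from where it was at the start of the episode above 0.03 m).
It also fails if it takes over 61 s, if anything falls off the work surface, if the arm or the gripper's body presses on something with over 40 N, if the wrist force passes 120 N, or if a joint passes its speed limit or range.

## Working session

There is one attempt and no reset: what is moved stays moved. The work goes in short steps, each a Python script; the robot and the scene stay as the last script left them, time stands still between calls to the robot, and variables do not carry over. Pictures are saved under pics/ and viewed, and the job is handed in when it is done.

```bash
mkdir -p pics; ls; python3 - <<'E'
from bench import r
import cv2,numpy as np
for n in ["scene","top","wrist"]:
    d=r.get_image(n); cv2.imwrite(f"pics/{n}0.png",d["pixels"]); np.savez(f"{n}0.npz",**d)
    R=cv2.Rodrigues(np.array(d["rvec"]))[0]; print(n,(-R.T@np.ravel(d["tvec"])).round(3),R[2].round(2),d["K"][0][0])
s=r.sense();print(s["clock"],s["eef_pos"],s["orientation"],s["finger_gap"],r.tip_reach)
E
```

```text
pics
scene [1.403 0.659 1.06 ] [-0.62 -0.44 -0.65] 416.121880877078
top [0.442 0.068 1.382] [ 0.09 -0.03 -1.  ] 369.3242185609018
wrist [ 0.352 -0.55   0.384] [-0.22 -0.11 -0.97] 279.113541054596
0.15 [ 0.29408099 -0.5793301   0.29142095] [-3.05398009e+00 -7.30883556e-01  6.53025753e-04] 0.999431109287233 0.0697
```

View pics/scene0.png

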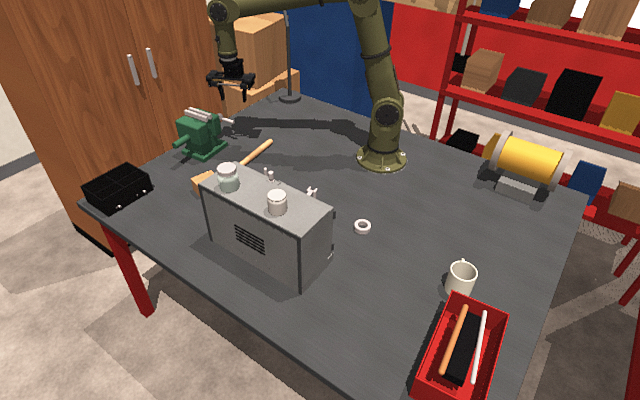

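View pics/top0.png

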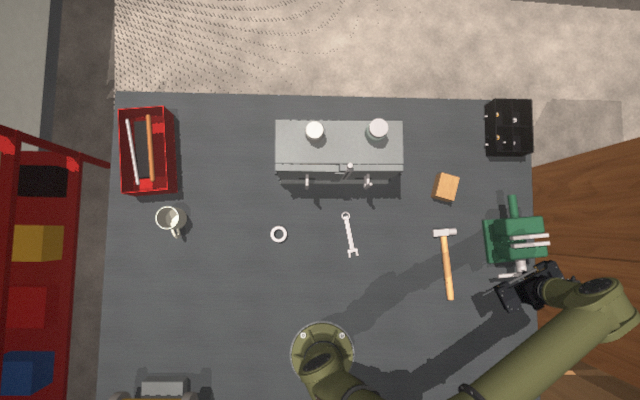

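The top view shows the locker at about (276–403, 120–175). The handles are near (307,180) and (368,181), the knob at (349,169), and the jar and tin at (377,129) and (314,131). The collar is at (279,234) and the wrench at (349,235). Next I'll measure these points.

```bash
cat > h.py <<'E'
import cv2,numpy as np
def world(d):
    K=d["K"];z=d["z_map"];R=cv2.Rodrigues(np.array(d["rvec"]))[0];t=np.ravel(d["tvec"])
    v,u=np.mgrid[:z.shape[0],:z.shape[1]]
    P=np.stack([(u-K[0,2])/K[0,0]*z,(v-K[1,2])/K[1,1]*z,z],-1)
    return (P-t)@R
def ray(d,u,v,zh):
    K=d["K"];R=cv2.Rodrigues(np.array(d["rvec"]))[0];t=np.ravel(d["tvec"])
    c=-R.T@t;w=R.T@np.array([(u-K[0,2])/K[0,0],(v-K[1,2])/K[1,1],1.]);return c+w*(zh-c[2])/w[2]
E
python3 - <<'E'
from h import *
d=dict(np.load("top0.npz"));W=world(d)
s=(slice(100,200),slice(260,420))
w=W[s];
roof=(abs(w[...,2]-.25)<.006)
m=roof.astype(np.uint8)
print("roof n",m.sum()); P=w[roof][:,:2].astype(np.float32)
print(cv2.minAreaRect(P)); print(cv2.boxPoints(cv2.minAreaRect(P)).round(3))
# heights map around knob/handles
for v in range(156,190): print(v,' '.join('%3d'%(1000*z) for z in W[v,300:376:2,2]))
for n,u,v,zh in [("jar",377,129,.325),("tin",314,131,.31),("collar",279,234,.022),("knob",349,166,.277),("hL",307.5,177,.236),("hR",368,178,.236)]: print(n,ray(d,u,v,zh).round(3),W[v if isinstance(v,int) else int(v),int(u)].round(3))
im=cv2.resize(d["pixels"][110:200,265:415],None,fx=5,fy=5,interpolation=cv2.INTER_NEAREST);cv2.imwrite("pics/topz.png",im)
sc=dict(np.load("scene0.npz"));im=cv2.resize(sc["pixels"][150:300,190:350],None,fx=4,fy=4,interpolation=cv2.INTER_NEAREST);cv2.imwrite("pics/scz.png",im)
E
```

```text
roof n 5472
((0.7080054879188538, -0.035069987177848816), (0.17155149579048157, 0.4007556140422821), 1.3543832302093506)
[[ 0.618  0.163]
 [ 0.627 -0.237]
 [ 0.798 -0.233]
 [ 0.789  0.167]]
156 247 250 250 245 248 248 251 246 250 248 248 247 251 248 245 251 247 249 251 249 248 253 250 249 251 249 250 247 247 250 250 250 248 247 247 251 249 248
157 249 247 248 248 249 247 246 248 246 249 251 250 250 248 254 249 251 248 248 250 246 250 250 253 249 247 248 246 246 248 247 246 248 249 251 248 247 250
158 247 245 252 248 249 250 252 252 250 247 257 249 247 252 251 249 250 250 248 249 250 246 250 248 251 252 249 251 249 252 247 247 251 246 246 251 254 252
159 250 251 253 251 249 248 244 249 244 249 252 246 250 250 253 250 247 1381 251 247 251 255 247 252 249 254 248 251 248 248 248 249 251 250 246 251 249 247
160 248 248 250 248 246 249 252 247 250 250 249 247 250 247 249 246 247 251 248 255 245 250 243 251 251 255 246 251 249 248 248 244 247 249 248 248 249 252
161 249 253 251 249 252 252 245 249 249 250 250 248 248 248 250 251 248 255 253 247 250 251 249 249 251 249 246 253 251 248 247 2
[... 3985 characters left out ...]
 1  -1 1381   1  -3   1   2   0  -3   0   5   1   0   0  -4   0   0  -1 1381  -1 133 173 197  -8   1  -2
188   0   0   0 182 175  -3  -1  -1   0   1   1   4   2  -4  -1   4   4   2  -5   3   2  -1   0   2  -1  -1   0   1  -1   0   0  -3 134 165 171  -1  -1   0
189   1   5  -1 148 143   0  -2  -4  -1  -1  -3   0   4  -7  -1   4   1   1  -1   0   0   3   1   0  -2   3  -5   1   2   3   2   2   0 144  -1   0  -3   1
jar [ 0.742 -0.139  0.325] [ 0.742 -0.139  0.325]
tin [0.736 0.046 0.31 ] [0.736 0.046 0.31 ]
collar [0.429 0.162 0.022] [0.428 0.164 0.006]
knob [ 0.639 -0.063  0.277] [ 0.638 -0.062  0.281]
hL [0.609 0.062 0.236] [0.616 0.064 0.189]
hR [ 0.609 -0.128  0.236] [ 0.617 -0.136  0.186]
```

View pics/topz.png

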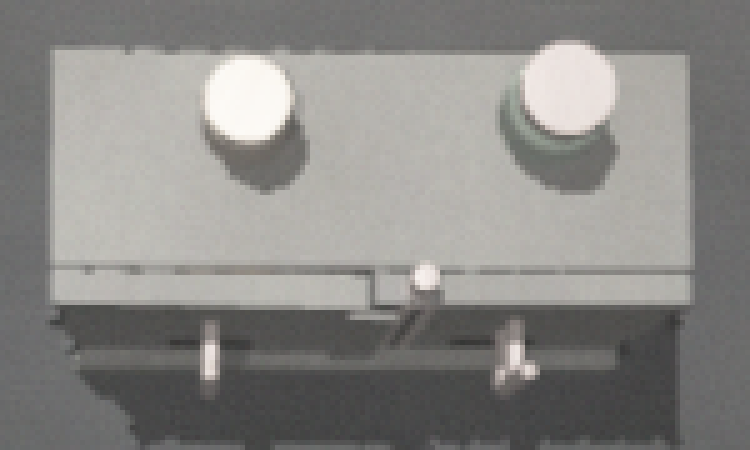

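View pics/scz.png

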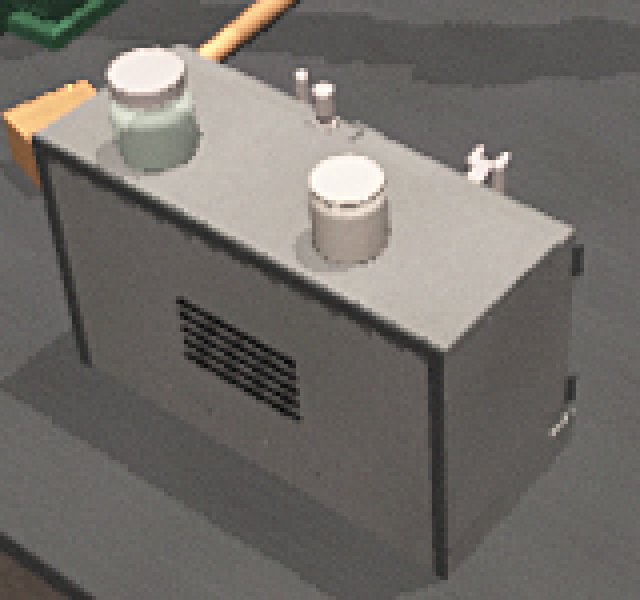

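```bash
python3 - <<'E'
from h import *
d=dict(np.load("top0.npz"));W=world(d)
# roof/door outline, z in .235-.256, from mask
m=np.zeros(W.shape[:2],np.uint8);s=(slice(100,172),slice(260,420))
m[s]=(abs(W[s][...,2]-.249)<.012)
P=W[m>0]
# front edge per column: at door top z .245 ; left edge/right edge per row
def edge(pts):
    l=cv2.fitLine(np.float32(pts),cv2.DIST_HUBER,0,.001,.001).ravel();return l
cols=[c for c in range(282,398) if m[:,c].sum()>20]
fr=[W[np.where(m[:,c])[0].max(),c,:2] for c in cols]
bk=[W[np.where(m[:,c])[0].min(),c,:2] for c in cols]
for n,p in(("front",fr),("back",bk)):
    l=edge(p);print(n,l.round(4),"yaw deg",np.degrees(np.arctan(l[0]/l[1])).round(2))
# roof/door slit: dark pixels rows 160-168
P2=P[:,:2].astype(np.float32);print(cv2.minAreaRect(P2))
# bar tops: z in .222-.245, rows 182-187
for n,c0,c1 in(("L",303,313),("R",362,378)):
    q=W[183:188,c0:c1];k=(q[...,2]>.22)&(q[...,2]<.245);print(n,q[k].mean(0).round(4),q[k].round(3).tolist())
q=W[158:170,344:356];k=(q[...,2]>.27)&(q[...,2]<.29);print("knob top",q[k].mean(0).round(4),np.ptp(q[k],axis=0).round(3))
E
```

```text
front [ 0.0186 -0.9998  0.6287 -0.0126] yaw deg -1.07
back [ 0.0215 -0.9998  0.7924 -0.0373] yaw deg -1.23
((0.7108376026153564, -0.0350845605134964), (0.1660493165254593, 0.4006826877593994), 1.2453618049621582)
L [0.5859 0.0636 0.2337] [[0.59, 0.067, 0.236], [0.591, 0.064, 0.233], [0.591, 0.061, 0.233], [0.587, 0.067, 0.235], [0.587, 0.064, 0.236], [0.587, 0.061, 0.236], [0.584, 0.067, 0.235], [0.584, 0.064, 0.238], [0.585, 0.06, 0.232], [0.582, 0.067, 0.228], [0.581, 0.064, 0.233], [0.582, 0.06, 0.23]]
R [ 0.5901 -0.1364  0.2318] [[0.594, -0.131, 0.233], [0.594, -0.134, 0.234], [0.594, -0.138, 0.232], [0.594, -0.14, 0.237], [0.591, -0.131, 0.234], [0.591, -0.134, 0.234], [0.591, -0.138, 0.232], [0.591, -0.14, 0.236], [0.588, -0.132, 0.231], [0.588, -0.135, 0.229], [0.588, -0.138, 0.234], [0.588, -0.142, 0.228], [0.585, -0.136, 0.228], [0.586, -0.14, 0.223]]
knob top [ 0.6404 -0.0656  0.2786] [0.015 0.013 0.009]
```

The measurements agree: from bars, roof edges and knob, the locker centre is about (0.720, -0.034) with a yaw of about 1.2°. The predicted knob (0.640, -0.065) matches the measured one. Next is the IK check, then the bolt.

```bash
cat >> h.py <<'E'
from scipy.spatial.transform import Rotation as Ro
psi=np.radians(1.2); C=np.array([.720,-.0338])
def loc(x,y): c,s=np.cos(psi),np.sin(psi); return C+np.array([c*x-s*y,s*x+c*y])
def rot(a): # tool down, jaw axis at angle a in world xy
    y=np.array([np.cos(a),np.sin(a),0]);z=np.array([0,0,-1.]);return Ro.from_matrix(np.stack([np.cross(y,z),y,z],1)).as_rotvec()
def tcp(xy,zg): return np.array([xy[0],xy[1],zg+.051])
KN=loc(-.081,-.030)
def door(side,th): # side +1 left; returns bar xy, face direction angle (hinge axis +y)
    h=loc(-.092,.2*side); o=loc(-.132,.1*side)-h; a=-side*th
    c,s=np.cos(a),np.sin(a); return h+np.array([c*o[0]-s*o[1],s*o[0]+c*o[1]]), psi+np.pi/2+a
E
python3 - <<'E'
from h import *
from bench import r
q=r.sense()["q"]
for k in (0,np.pi):
    print("knob",k,np.round(r.ik(tcp(KN,.272),rot(psi+np.pi/2+k)),2) if r.ik(tcp(KN,.272),rot(psi+np.pi/2+k)) is not None else None)
    for side in(1,-1):
      for th in (0,.5,1,1.62):
        b,a=door(side,th); tilt=np.radians(20)*(1 if side<0 else 0)
        for sg in ((1,-1) if tilt else (1,)):
          j=r.ik(tcp(b,.215),rot(a+sg*tilt+k)); print(side,k>0,th,sg,b.round(3),None if j is None else np.round(j,2))
E
```

```text
knob 0 [ 0.59  0.37 -0.7   1.4   0.24  1.45  1.49]
1 False 0 1 [0.586 0.063] [ 0.56  0.31 -0.86  1.62  0.24  1.32  1.26]
1 False 0.5 1 [0.542 0.094] [ 0.57  0.22 -0.89  1.71  0.17  1.3   0.74]
1 False 1 1 [0.519 0.142] [ 0.47  0.18 -0.87  1.74  0.14  1.29  0.17]
1 False 1.62 1 [0.525 0.207] [ 0.41  0.28 -0.97  1.68  0.24  1.31 -0.63]
-1 False 0 1 [ 0.59  -0.137] [ 0.74  0.31 -0.67  1.58  0.2   1.32  1.98]
-1 False 0 -1 [ 0.59  -0.137] [ 0.69  0.3  -0.62  1.59  0.18  1.31  1.3 ]
-1 False 0.5 1 [ 0.548 -0.169] [ 1.21  0.39 -1.18  1.65  0.37  1.35  2.42]
-1 False 0.5 -1 [ 0.548 -0.169] [ 0.8   0.22 -0.63  1.67  0.14  1.3   1.89]
-1 False 1 1 [ 0.526 -0.218] None
-1 False 1 -1 [ 0.526 -0.218] [ 1.31  0.37 -1.18  1.66  0.35  1.34  2.32]
-1 False 1.62 1 [ 0.535 -0.283] [ 0.56  0.24 -0.14  1.6   0.04  1.3  -2.31]
-1 False 1.62 -1 [ 0.535 -0.283] [-0.49  0.46  1.22  1.64 -0.44  1.36 -2.63]
knob 3.141592653589793 [ 0.45  0.33 -0.5   1.41  0.16  1.44 -1.6 ]
1 True 0 1 [0.586 0.063] [ 0.47  0.28 -0.73  1.62  0.19  1.31 -1.85]
1 True 0.5 1 [0.542 0.094] [ 0.49  0.2  -0.8   1.72  0.15  1.29 -2.38]
1 True 1 1 [0.519 0.142] [-1.41  0.19  1.22  1.8  -0.18  1.28 -2.69]
1 True 1.62 1 [0.525 0.207] [ 0.55  0.36 -1.18  1.68  0.34  1.34  2.43]
-1 True 0 1 [ 0.59  -0.137] [ 0.54  0.27 -0.43  1.59  0.11  1.31 -1.1 ]
-1 True 0 -1 [ 0.59  -0.137] [ 0.5   0.26 -0.38  1.59  0.1   1.3  -1.79]
-1 True 0.5 1 [ 0.548 -0.169] [ 0.65  0.2  -0.45  1.67  0.09  1.29 -0.52]
-1 True 0.5 -1 [ 0.548 -0.169] [ 0.59  0.19 -0.38  1.67  0.07  1.29 -1.21]
-1 True 1 1 [ 0.526 -0.218] [ 0.75  0.19 -0.45  1.68  0.09  1.29  0.08]
-1 True 1 -1 [ 0.526 -0.218] [ 0.67  0.18 -0.37  1.68  0.07  1.29 -0.61]
-1 True 1.62 1 [ 0.535 -0.283] [ 0.83  0.27 -0.47  1.59  0.13  1.31  0.77]
-1 True 1.62 -1 [ 0.535 -0.283] [ 0.77  0.26 -0.39  1.59  0.1   1.3   0.09]
```

```bash
python3 - <<'E'
from h import *
from bench import r
r.movel([.294,-.579,.43],v=.2)
r.move_ptp(tcp(KN,.385),rot(psi+np.pi/2))
d=r.get_image("wrist");cv2.imwrite("pics/w1.png",d["pixels"]);np.savez("w1.npz",**d)
W=world(d);k=(W[...,2]>.27)&(W[...,2]<.285)&(np.hypot(W[...,0]-KN[0],W[...,1]-KN[1])<.025)
print(KN,k.sum(),W[k].mean(0) if k.any() else 0, np.ptp(W[k],axis=0) if k.any() else 0); s=r.sense();print(s["clock"],s["eef_pos"])
E
```

```text
[ 0.63964604 -0.06548976] 274 [ 0.6408677  -0.06553211  0.2786806 ] [0.01633845 0.01609603 0.01088573]
3.2583 [ 0.63960922 -0.06693175  0.43579321]
```

View pics/w1.png

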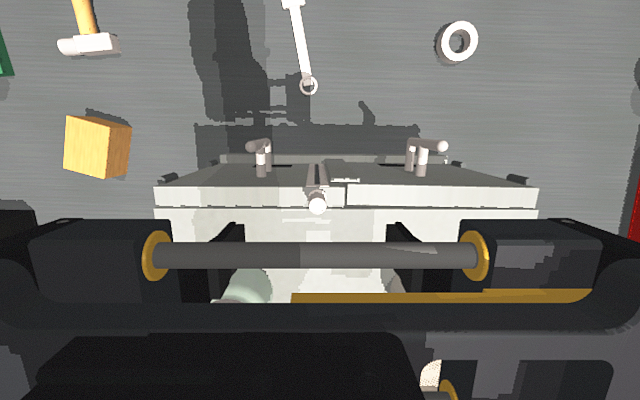

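The wrist view shows the knob at (317,203), midway between the fingers, and its depth gives (0.641, -0.0655), which agrees with the top view. The two bars are at (262,150) and (425,150). Now I'll grip the knob and lift.

```bash
python3 - <<'E'
from h import *
from bench import r
p=np.array([.6405,-.0655])
def st(n): s=r.sense();print(n,round(s["clock"],2),np.round(s["eef_pos"],4),np.round(s["ft_force"],1),round(s["finger_gap"],3))
g=r.movel(tcp(p,.2715),v=.1,guard=12);st(g)
r.close_gripper(25);st("closed")
z0=r.sense()["eef_pos"][2]
g=r.movel([p[0],p[1],z0+.040],v=.05,guard=16);st(g)
r.hold(.15);st("held")
d=r.get_image("top");cv2.imwrite("pics/t2.png",d["pixels"])
E
```

```text
False 4.54 [ 0.6409 -0.0654  0.3234] [ 0.5 -0.3  0.7] 0.999
closed 5.68 [ 0.6405 -0.065   0.3225] [-0.1  0.8  0.1] 0.184
True 6.33 [ 0.6399 -0.0649  0.3547] [ 0.2 -0.3  3.1] 0.185
held 6.48 [ 0.6399 -0.0649  0.3541] [ 0.9 -1.8  3.3] 0.187
```

```bash
python3 - <<'E'
from h import *
from bench import r
def st(n): s=r.sense();print(n,round(s["clock"],2),np.round(s["eef_pos"],4),np.round(s["ft_force"],1),round(s["finger_gap"],3))
p=r.sense()["eef_pos"]
g=r.movel([.6405,-.0655,.3225+.0375],v=.03,guard=14);st(g);r.hold(.15);st("")
r.gripper_open();st("open")
g=r.movel([.6405,-.0655,.47],v=.2)
d=r.get_image("wrist");W=world(d);k=(W[...,2]>.29)&(W[...,2]<.33)&(np.hypot(W[...,0]-.6405,W[...,1]+.0655)<.02)
print(k.sum(),np.median(W[k],axis=0));cv2.imwrite("pics/w3.png",d["pixels"]);st("")
E
```

```text
True 6.79 [ 0.6393 -0.0651  0.355 ] [-1.   1.7  1.1] 0.185
 6.94 [ 0.6393 -0.0651  0.355 ] [-0.7  1.1  0.8] 0.187
open 8.27 [ 0.6393 -0.0657  0.355 ] [0.9 0.1 0. ] 0.999
319 [ 0.63814469 -0.0651802   0.31108304]
 9.04 [ 0.6402 -0.0656  0.4682] [ 0.2 -0.2 -0.2] 0.999
```

View pics/w3.png

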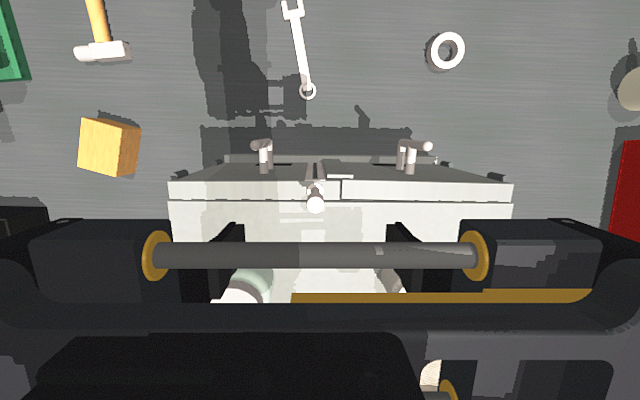

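The knob (315,203) now has its top at z ≈ 0.311, up from 0.279. That is a rise of 32–35 mm against the stop, so the bolt is up. Next is the left door.

```bash
cat >> h.py <<'E'
def st(r,n): s=r.sense();print(n,round(s["clock"],2),np.round(s["eef_pos"],4),np.round(s["ft_force"],1),round(s["finger_gap"],3))
def approach(r,side,k,tilt):
    b,a=door(side,0); R=rot(a+tilt+k)
    r.move_ptp(tcp(b,.30),R); g=r.movel(tcp(b,.214),v=.1,guard=12); st(r,("down",g))
    if g: return False
    r.close_gripper(20); st(r,"closed"); return True
def swing(r,side,k,tilt,ths,v=.08):
    for th in ths:
        b,a=door(side,th); g=r.movel(tcp(b,.214),v=v,rotation=rot(a+tilt+k),guard=40)
        if g: st(r,("GUARD",th)); break
    st(r,("at",th))
E
python3 - <<'E'
from h import *
from bench import r
if approach(r,1,0,0): swing(r,1,0,0,[.1,.25,.4])
d=r.get_image("wrist");cv2.imwrite("pics/w4.png",d["pixels"])
E
```

```text
('down', False) 10.81 [0.5864 0.0636 0.2658] [-0.3  0.3 -0.1] 0.999
closed 12.01 [0.5861 0.0647 0.265 ] [ 1.4  4.6 -1.9] 0.128
('at', 0.4) 12.99 [0.5505 0.0889 0.265 ] [ 5.5  8.  -6. ] 0.132
```

View pics/w4.png

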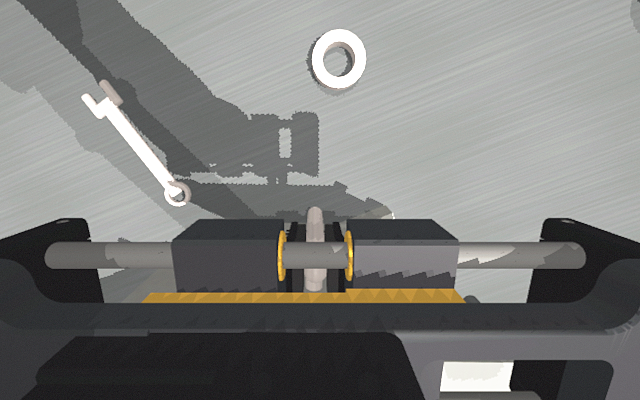

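The bar at (315,245) is held between the fingers, the gap of 0.13 matches a 12 mm bar, and the forces are small. I'll carry on swinging.

```bash
python3 - <<'E'
from h import *
from bench import r
swing(r,1,0,0,[.6,.8,1.0,1.2,1.4,1.55,1.65])
r.hold(.2)
r.gripper_open();st(r,"open")
p=r.sense()["eef_pos"];r.movel([p[0],p[1],.44],v=.2)
d=r.get_image("top");cv2.imwrite("pics/t5.png",d["pixels"]);st(r,"up")
E
```

```text
('at', 1.65) 15.76 [0.5288 0.2081 0.265 ] [ 6.4 -1.4 -3.5] 0.128
open 17.34 [0.5263 0.21   0.265 ] [ 0.3  0.5 -1.4] 0.995
up 18.42 [0.526  0.2097 0.4385] [-0.5 -0.1 -0.4] 0.999
```

View pics/t5.png

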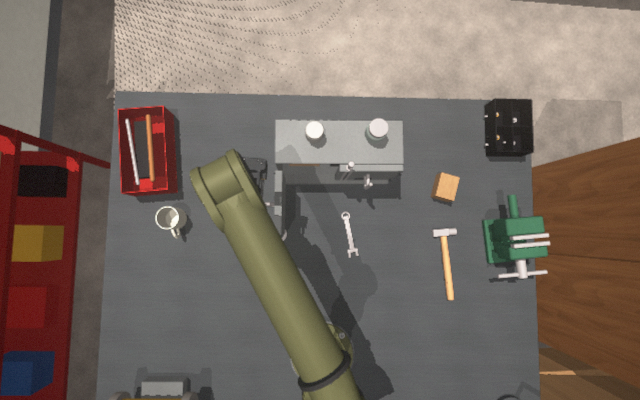

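The left door now stands square at about (280,165–240). The jar, tin, wrench and other things haven't moved. Next is the right door.

```bash
python3 - <<'E'
from h import *
from bench import r
T=np.radians(20);b,a=door(-1,0)
r.move_ptp(tcp(b,.40),rot(a+T+np.pi)); r.movel(tcp(b,.30),v=.15)
if approach(r,-1,np.pi,T): swing(r,-1,np.pi,T,[.1,.25,.4])
d=r.get_image("wrist");cv2.imwrite("pics/w6.png",d["pixels"])
E
```

```text
('down', False) 21.82 [ 0.5906 -0.1366  0.2658] [ 0.3 -1.  -1. ] 1.0
closed 23.02 [ 0.5902 -0.1369  0.265 ] [ 1.   0.4 -0.6] 0.128
('at', 0.4) 24.0 [ 0.5557 -0.1615  0.265 ] [ 3.4 -5.  -3.2] 0.13
```

View pics/w6.png

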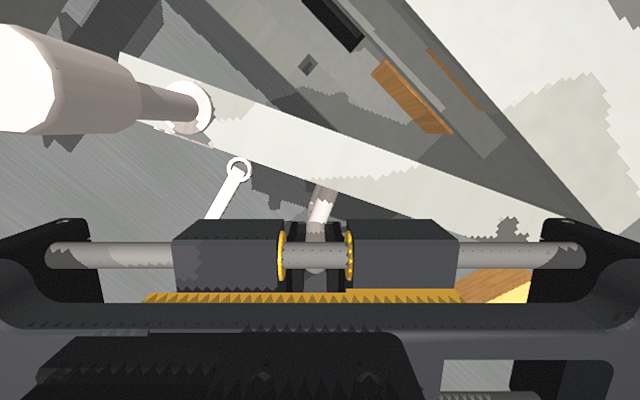

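The bar (315,230) is gripped and the door is moving. The knob, still up, is clear at left (80,90) and holds its place relative to the tool. I'll continue.

```bash
python3 - <<'E'
from h import *
from bench import r
T=np.radians(20)
swing(r,-1,np.pi,T,[.6,.8,1.0,1.2,1.4,1.55,1.65])
r.hold(.2)
r.gripper_open();st(r,"open")
p=r.sense()["eef_pos"];r.movel([p[0],p[1],.46],v=.2)
r.move_ptp([.294,-.579,.43],[-3.054,-.731,0]);r.hold(.3)
for n in("top","scene"):
    d=r.get_image(n);cv2.imwrite(f"pics/{n}7.png",d["pixels"]);np.savez(f"{n}7.npz",**d)
st(r,"up")
d=dict(np.load("top7.npz"));W=world(d)
# door tops: z ~.245 in front of locker (local x<-.10)
c,s=np.cos(psi),np.sin(psi);L=(W[...,:2]-C)@np.array([[c,-s],[s,c]])
for sd in(1,-1):
    k=(abs(W[...,2]-.245)<.008)&(L[...,0]<-.105)&(L[...,0]>-.32)&(L[...,1]*sd>.15)&(L[...,1]*sd<.3)
    l=cv2.fitLine(np.float32(L[k]),cv2.DIST_HUBER,0,.001,.001).ravel();ang=np.arctan2(abs(l[0]),l[1]*np.sign(l[0])*sd)  
    print(sd,k.sum(),l.round(3),L[k].min(0).round(3),L[k].max(0).round(3))
k=(W[...,2]>.285)&(W[...,2]<.33)&(L[...,0]<-.105)&(L[...,0]>-.32)&(abs(L[...,1])<.3)
print("knob",k.sum(),W[k].max(0) if k.any() else 0, np.median(W[k],axis=0))
d0=dict(np.load("top0.npz"));W0=world(d0)
for n,(u,v),zl in[("jar",(377,129),.31),("tin",(314,131),.295)]:
    o=[]
    for w in(W0,W):
        q=w[v-14:v+14,u-14:u+14];o.append(q[(q[...,2]>zl)&(q[...,2]<.4)].mean(0).round(4))
    print(n,o)
E
```

```text
('at', 1.65) 26.77 [ 0.5383 -0.2836  0.265 ] [ 4.3  1.4 -3.2] 0.133
open 28.35 [ 0.5367 -0.2855  0.265 ] [-0.5 -0.1 -0.7] 0.998
up 31.3 [ 0.2944 -0.5788  0.4301] [ 0.6 -0.4 -0.9] 0.999
1 448 [ 1.    -0.028 -0.199  0.19 ] [-0.304  0.178] [-0.106  0.24 ]
-1 445 [ 1.     0.03  -0.184 -0.192] [-0.289 -0.244] [-0.105 -0.178]
knob 30 [ 0.46819352 -0.22634286  0.31649428] [ 0.46223713 -0.23185553  0.31108   ]
jar [array([ 0.7452, -0.1431,  0.3246]), array([ 0.7453, -0.1431,  0.3243])]
tin [array([0.7375, 0.0445, 0.3085]), array([0.7375, 0.0442, 0.3085])]
```

View pics/top7.png

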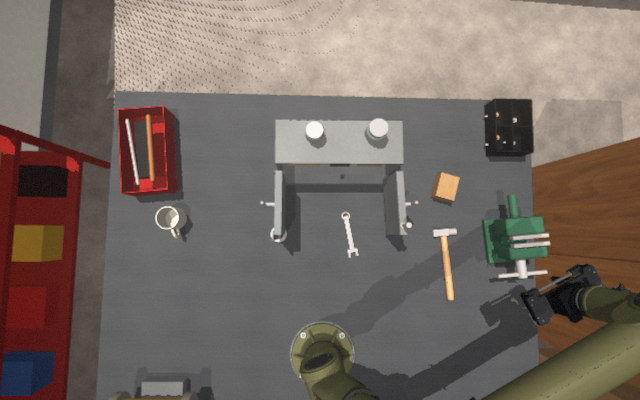

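View pics/scene7.png

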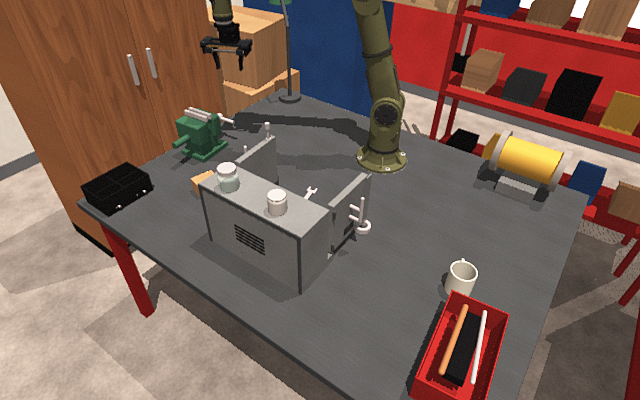

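Both doors are open at about 1.60 rad, with edges at (280,165–240) and (398,165–235). The knob is still up, with its top at z ≈ 0.311–0.316. The jar and tin haven't moved, the other things look unmoved, and the arm is clear. I'm handing in the job.

```bash
python3 -c "
from bench import r
r.close_job()"
```

```text
the job is handed in; nothing more can be done
```

Both locker doors are open and the bolt is up. I drew the bolt while both doors were shut, then swung the left door open by its bar, then the right one. I handed the job in at about 31 s of the 61 s allowed.

**Doors:** the last top view puts each door about 0.03 rad past square, so roughly 1.60 rad. I commanded 1.65 rad, and both ended slightly short of that but well inside the limits.

**Bolt:** the knob's top rose from z ≈ 0.279 to about 0.311 m, a rise of about 32 mm, and stayed there after the door swung. The force guard stopped the lift twice at that height. I took this as the upper stop, although the measured rise is about 2–3 mm short of the stated 35 mm.

**Bystanders:** the jar and tin moved less than 1 mm. I compared the wrench, mug, hammer and carton only by eye, and they look unmoved. The left door now partly hides the collar in the top view, but it looks to be in the same place.

**Robot:** the arm is parked clear at its start area with the gripper open, touching nothing. The printed wrist readings stayed at about 10 N or less, and no guard tripped while swinging the doors.

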